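# Finish a pinwheel layer of cartons on a packing slab

### The job

Finish the layer on the plywood slab: move the three cartons from the sloping rack so that, with the one already there, which stays put, they form a centred pinwheel: one carton along each edge, its end close beside the long side of the next, a square hole in the middle, nothing hanging over. Lay each down flat, top up and square to the slab; do not drop them or let them tip in from a slant. Leave the tape roll, the vial and the stapler alone.

Things in the scene. Friction and masses are not known exactly. Their poses are not given: they have to be found in the camera images.
- slab: Square plywood slab 182 x 182 mm on runners, fixed, deck top 36 mm above the desk, at any yaw, left or right of the robot. Origin: its centre at desk height; x and y along its edges. The pinwheel layer is 170 mm square, centred on it, with 5 mm gaps between cartons and a 60 mm square hole in the middle with room for a finger.
- slot_b (a point): Point on the slab's deck at slab (57.5, -30) mm, 36 mm up: where the centre of the underside of one carton belongs, that carton's 110 mm side lying along the slab's y; its half that borders the open hole in the middle is the half towards the slab's +y. Axes as the slab's.
- slot_c (a point): Point on the slab's deck at slab (30, 57.5) mm, 36 mm up: where the centre of the underside of one carton belongs, that carton's 110 mm side lying along the slab's x; its half that borders the open hole in the middle is the half towards the slab's -x. Axes as the slab's.
- slot_d (a point): Point on the slab's deck at slab (-57.5, 30) mm, 36 mm up: where the centre of the underside of one carton belongs, that carton's 110 mm side lying along the slab's y; its half that borders the open hole in the middle is the half towards the slab's -y. Axes as the slab's.
- carton_laid: Brown closed carton, 110 (x) by 55 (y) by 45 mm high (z), about 0.2 kg, tape along the top; all four alike. Origin: centre of its underside; z out of its top. This one already lies flat on the slab, centred at slab x = -30 mm, y = -57.5 mm, its long side along the slab's x; it is loose.
- rack: Fixed rack left or right of the robot: grey board 140 mm (up the slope) by 256 mm wide (y), sloping 30 degrees, rising towards the rack's +x (away from the robot); a lip across its lower edge stands 12 mm above the board; no side walls. Middle of the board's upper face is 62 mm above the desk, its top edge 97 mm. Origin: centre under it at desk height.
- carton_1: Brown closed carton, 110 (x) by 55 (y) by 45 mm high (z), about 0.2 kg, tape along the top; all four alike. Origin: centre of its underside; z out of its top. It lies at the rack's -y side, underside on the board, lower end by the lip, tilted 30 degrees, x pointing up the slope; some 32 mm free to the next carton.
- carton_2: Brown closed carton, 110 (x) by 55 (y) by 45 mm high (z), about 0.2 kg, tape along the top; all four alike. Origin: centre of its underside; z out of its top. It lies in the middle of the rack, underside on the board, lower end by the lip, tilted 30 degrees, x pointing up the slope; some 32 mm free to the next carton.
- carton_3: Brown closed carton, 110 (x) by 55 (y) by 45 mm high (z), about 0.2 kg, tape along the top; all four alike. Origin: centre of its underside; z out of its top. It lies at the rack's +y side, underside on the board, lower end by the lip, tilted 30 degrees, x pointing up the slope; some 32 mm free to the next carton.
- tape_roll: Bystander: roll of clear tape lying flat, 90 mm across, 48 mm high. Origin: centre of its underside.
- vial: Bystander: white bottle with a green cap standing upright, 34 mm across, 105 mm high. Origin: centre of its underside.
- stapler: Bystander: stapler, 32 x 130 mm (x, y), 44 mm high. Origin: centre of its underside.
Mind the look-alikes: they are no part of the job. What is shaped like the carton_1 but blue is not meant.

How it is judged:
By the outcome, as a careful person would: the job done as asked, in the order asked, and still so for the second after the job is handed in, with the robot touching nothing.
It also fails if it takes over 72 s, if anything falls off the work surface, if the arm or the gripper's body presses on something with over 40 N, if the wrist force passes 120 N, or if a joint passes its speed limit or range.

### The arm

A 6-joint arm with a two-finger parallel gripper is mounted at the origin on the work surface. World frame = base frame: x ahead of the robot, y to its left, z up, the work surface at z = 0. Lengths are in m, angles in rad, forces in N, time in s.
With the tool pointing down it reaches from about 0.375 to 0.925 m from the base axis. Payload 5.7 kg.
Tool frame: the origin (TCP) lies at the very end of the fingers, on their centre line; the grasp point (between the pads) lies 19 mm behind it; z points along the fingers, y is the line along which they close (so a half turn about z gives the same grasp; the last joint's range is limited). The gripper opens to 88 mm and grips with 3 to 60 N. Pads are 20 mm wide; open, the fingers measure 115 mm over their backs; the gripper's body (75 mm by 178 mm) begins 61 mm behind the grasp point.
Start: joints at [-1.354, 0.359, 1.51, -0, 1.272, -0.115], TCP at [0.195, -0.567, 0.223] pointing down, gripper open.
Joint ranges: [-2.97, 2.97], [-1.01, 2.36], [0.21, 2.38], [-0.96, 4.11], [0.2, 2.71], [-2.98, 2.98]. Speed limits (rad/s): [2.39, 2.39, 3.14, 3.14, 3.14, 3.14].

### API

Orientations are given as [roll, pitch, yaw] about the fixed x, y, z axes, in that order (R = Rz(yaw) Ry(pitch) Rx(roll)).
In Python, from bench import manip gives the robot as it stands.
- The arm moves only by the shell command python3 -m crank 'ROWS' [OPENING] [FORCE]. ROWS is JSON, a list of rows, each a list of 6 numbers: the shift along the tool's x, y, z as a fraction of full scale, then the turn, a rotation vector about the tool's x, y, z as a fraction of full scale. In form: [[tx, ty, tz, rx, ry, rz], ...]. A call has 1 to 12 rows; each row is the pose to reach, as a shift and turn from the pose commanded when the call began, along the tool's axes at that moment, turning the shorter way round; what a row does not reach only later rows make up. Full scale, the value 1, is 150 mm for a shift and 180 degrees for a turn. A row lasts 1/8 s, in which the tool goes at most 62.5 mm and 10.7 degrees, less where a joint would pass 70% of its speed; a pose out of reach is approached as far as the arm can. A call with a number of a shift or a turn outside -1 to 1 is refused whole. A call with a gripper value outside its range is refused whole. OPENING is the opening, from -1 (shut) to 1 (fully open), set as the call begins (- or left out, the last holds). The fingers move at their own pace and stop on an object; FORCE is the grip in N (left out, the last holds). Time passes only in rows, so rows that repeat a pose let the fingers close. It gives the time, the measured TCP pose, the force, the opening and the grip force at its end, in the units of the state.
- manip.sense(): the state, without advancing time (a new reading comes with each control period).
- manip.grab_frame(name): name is "scene" or "top" or "wrist"; returns (picture, depth): 384x512x3 uint8, red, green, blue; 384x512 float32, m along the optical axis (not along the pixel's ray), 0 where there is no reading.
- manip.calibration(name): a dict with "vertical_fov" (degrees; the focal length in pixels is half the picture's height over the tangent of half this angle, whatever the lens; pixels are square), "cx", "cy" (the principal point, pixels), "dist_coeffs" ([k1, k2, p1, p2, k3] as OpenCV has them; the pictures are not rectified), "cam_to_world" (4x4, takes a point from camera to world coordinates). Camera axes: x right, y down, z forward; pixel columns grow to the right and rows downward; lengths in m; the calibration is good to about 2 mm. A picture is of the moment at which its call begins: read the wrist's pose just before it. calibration takes no time and is no camera call; for the wrist camera it gives the pose at the moment of the call.
- manip.sign_off(): hands the job in; it is judged then, once.
The state is a dict: "time": time; "q": joint angles; "dq": joint speeds; "joint_torque": joint torques, N m; "tool_pos": TCP position; "ee_rot": TCP orientation; "ft_force": force on the tool from outside, world axes, zero at the start; "torque": the same for the moment, N m; "opening": opening from 0.0 (shut) to 1.0 (fully open); "gripper_force": force on a finger pad.
Only numpy, scipy, OpenCV 4.12 (cv2) and the standard library are available. Lean on these libraries where they do the work, as an engineer would, in place of code of your own. Each camera call takes 0.05 s, during which the arm holds its last target. There are 200 camera calls.

## Working session

There is one attempt and no reset: what is moved stays moved. The work goes in short steps, Python scripts to look and compute and a shell command to move; the robot and the scene stay as the last step left them, time stands still between calls to the robot, and variables do not carry over. Pictures are saved under pics/ and viewed, at most 10 in all, crops included, and the job is handed in when it is done.

```bash
ls; mkdir -p pics; cat > h.py <<'E'
import numpy as np, cv2
from bench import manip
def save(im,n): cv2.imwrite('pics/'+n,im[:,:,::-1])
def cloud(name):
    im,d=manip.grab_frame(name); c=manip.calibration(name)
    f=im.shape[0]/2/np.tan(np.radians(c['vertical_fov'])/2)
    K=np.array([[f,0,c['cx']],[0,f,c['cy']],[0,0,1]])
    v,u=np.mgrid[:384,:512]
    p=cv2.undistortPoints(np.stack([u,v],-1).reshape(-1,1,2).astype(np.float64),K,np.array(c['dist_coeffs'],float)).reshape(384,512,2)
    P=np.dstack([p*d[...,None],d]); T=np.array(c['cam_to_world'])
    W=P@T[:3,:3].T+T[:3,3]; W[d==0]=np.nan
    return im,W
E
python3 - <<'E'
from h import *
for n in('scene','top'):
    im,W=cloud(n); save(im,n+'0.png'); np.savez(n+'0.npz',im=im,W=W)
s=manip.sense(); print(s['time'],s['tool_pos'],s['ee_rot'],s['opening'])
a=cv2.imread('pics/top0.png')
E
```

```text
pics
0.1 [ 0.1952963  -0.56667227  0.22189169] [-3.13993110e+00 -1.59674696e-04  3.31826286e-01] 1.0036622733146474
```

View pics/top0.png

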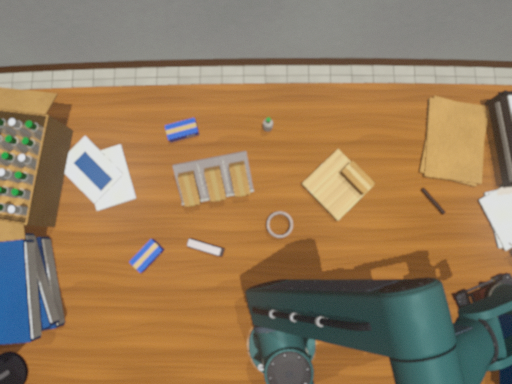

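View pics/scene0.png

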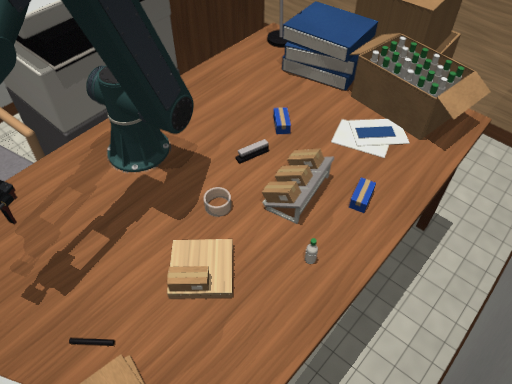

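Top view: rack cartons at about (188,190), (213,184) and (240,180). The slab is at (338,185) with the laid carton at (355,178). Look-alikes: blue cartons at (182,130) and (146,255), plus the laid carton itself. I choose the three brown ones on the grey rack. The vial is at (268,124), the tape roll at (280,224) and the stapler at (205,247).

```bash
python3 - <<'E'
from h import *
z=np.load('top0.npz'); im,W=z['im'],z['W']
def rect(m,n):
    p=W[m][:,:2].astype(np.float32)
    lab=m.astype(np.uint8); k,l,s,c=cv2.connectedComponentsWithStats(lab)
    for i in np.argsort(-s[1:,4])[:3]+1:
        p=W[l==i]; r=cv2.minAreaRect((p[:,:2]*1000).astype(np.float32)); print(n,s[i,4],c[i].round(),'med z',np.nanmedian(p[:,2]).round(4),np.round(r[0],1),np.round(r[1],1),round(r[2],1))
def box(u0,v0,u1,v1):
    m=np.zeros(im.shape[:2],bool); m[v0:v1,u0:u1]=1; return m
Z=W[...,2]
B=box(295,140,385,230)
rect(B&(Z>.028)&(Z<.05),'deck'); rect(B&(Z>.07),'laid'); rect(B&(Z>.02),'slab all')
R=box(165,140,262,215); hsv=cv2.cvtColor(im,cv2.COLOR_RGB2HSV)
rect(R&(Z>.015),'rackall'); br=R&(hsv[...,1]>70)&(Z>.045); rect(br,'cartons')
rect(R&(hsv[...,1]<60)&(Z>.01),'grey')
for n,b in(('tape',box(260,205,300,243)),('vial',box(258,112,278,134)),('stap',box(182,232,228,260)),('blue',box(160,112,204,145))): rect(b&(Z>.02),n)
a=cv2.resize(im[105:275,130:400],None,fx=2.9,fy=2.9,interpolation=cv2.INTER_CUBIC); save(a,'crop1.png')
E
```

```text
deck 2092 [333. 186.] med z 0.0369 [ 558.5 -203.6] [182.2 181.4] 42.9
deck 5 [371. 187.] med z 0.0383 [ 544.6 -324.7] [ 0.9 21. ] 42.9
laid 496 [358. 177.] med z 0.0817 [ 575.6 -267.8] [110.4  55.9] 44.7
slab all 2657 [338. 184.] med z 0.0379 [ 557.6 -203.9] [183.2 181.5] 42.5
rackall 3088 [213. 178.] med z 0.0888 [576.1 230.8] [149.5 254.5] 10.5
rackall 10 [171. 140.] med z 0.0268 [726.1 385.1] [ 1.8 22.4] 12.5
cartons 573 [188. 188.] med z 0.0973 [543.5 318.2] [115.1  67.6] 10.7
cartons 546 [214. 183.] med z 0.0977 [559.1 226.1] [114.4  60.5] 10.8
cartons 545 [239. 178.] med z 0.0967 [575.2 141.2] [112.   55.9] 9.7
grey 1299 [213. 171.] med z 0.0819 [581.4 230.8] [133.8 253.7] 11.3
grey 5 [182. 203.] med z 0.0356 [497.6 342.2] [8.1 3.2] 11.7
grey 2 [177. 182.] med z 0.0653 [569.6 356.7] [3.5 0. ] -178.7
tape 181 [279. 223.] med z 0.0481 [420.8   7. ] [86.5 86.8] 89.2
vial 105 [267. 124.] med z 0.0708 [770.8  39.7] [32.3 26.7] 89.2
stap 263 [204. 246.] med z 0.0446 [345.9 266.6] [119.7  28.3] 72.6
stap 1 [223. 252.] med z 0.0205 [324.7 202. ] [0. 0.] 0.0
stap 1 [222. 256.] med z 0.0206 [310.9 205.6] [0. 0.] 0.0
blue 542 [181. 129.] med z 0.0456 [762.8 348.7] [ 58.  110.8] 14.0
```

View pics/crop1.png

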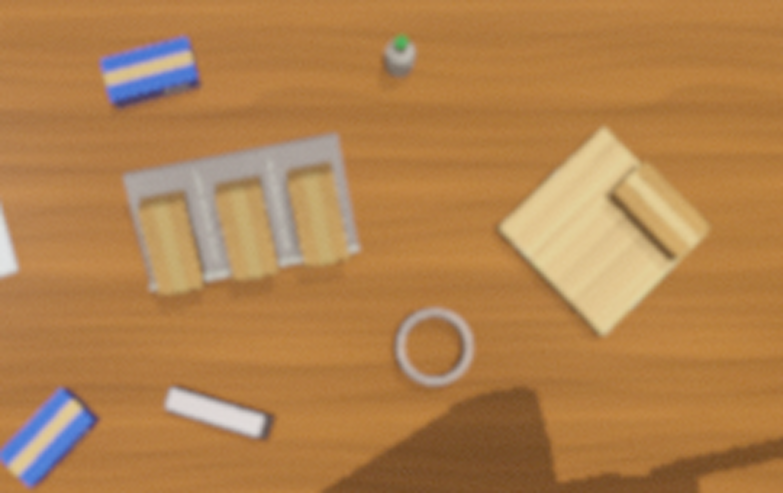

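Crop check: three brown cartons lie on the grey board at about (170,245), (245,230) and (318,215), and both blue ones lie apart. I next work out the geometry and a move helper.

```bash
cat >> h.py <<'E'
from scipy.spatial.transform import Rotation as Ro
def Rt(yaw,tilt=0): # tool: x along yaw heading, z down, tilted about tool y
    return Ro.from_euler('z',yaw,degrees=True)*Ro.from_euler('x',180,degrees=True)*Ro.from_euler('y',tilt,degrees=True)
def go(pos,R,tag=''):
    s=manip.sense(); R0=Ro.from_euler('xyz',s['ee_rot']); d=R0.inv().apply(np.array(pos)-s['tool_pos'])
    r=(R0.inv()*R).as_rotvec()
    print(tag,'rows',np.round(d/.15,3),np.round(r/np.pi,4),'mm',np.round(d*1000,1),'deg',np.round(np.degrees(r),1))
E
python3 - <<'E'
from h import *
s=manip.sense();c=manip.calibration('wrist');T=np.array(c['cam_to_world']);R0=Ro.from_euler('xyz',s['ee_rot'])
print('cam in tool',R0.inv().apply(T[:3,3]-s['tool_pos']),(R0.inv().as_matrix()@T[:3,:3]).round(3),c['vertical_fov'])
go([.50,-.204,.36],Rt(10.5),'slabview')
# gap profile
z=np.load('top0.npz');W=z['W'];im=z['im']
a=np.radians(10.5);A=np.array([[np.cos(a),np.sin(a)],[-np.sin(a),np.cos(a)]])
m=np.zeros((384,512),bool);m[140:215,165:262]=1;m&=W[...,2]>.01
P=W[m].copy();P[:,:2]=(P[:,:2]-[.576,.231])@A.T
P=P*1000
for x0 in(40,0,-30):
    q=P[abs(P[:,0]-x0)<6]; b=np.arange(-130,131,6); i=np.digitize(q[:,1],b)
    print(x0,[int(np.median(q[i==k,2])) if (i==k).any() else -1 for k in range(1,len(b))])
E
```

```text
cam in tool [ 0.07921946 -0.00116272 -0.16131207] [[ 0.001 -0.957 -0.29 ]
 [ 1.     0.001 -0.001]
 [ 0.001 -0.29   0.957]] 61.586509496785716
slabview rows [ 2.708 -1.626 -0.918] [-0.0005 -0.      0.0473] mm [ 406.3 -243.9 -137.6] deg [-0.1 -0.   8.5]
40 [80, 78, 80, 90, 89, 92, 90, 90, 91, 93, 88, 84, 80, 84, 81, 79, 89, 88, 89, 91, 90, 91, 95, 92, 92, 89, 80, 85, 81, 82, 81, 85, 88, 96, 87, 89, 91, 92, 90, 89, 97, 80, 76]
0 [56, 59, 104, 111, 111, 110, 109, 107, 110, 110, 111, 109, 55, 56, 59, 55, 108, 108, 108, 108, 110, 109, 110, 110, 107, 108, 58, 60, 59, 58, 55, 94, 112, 108, 110, 108, 111, 109, 107, 108, 108, 60, 57]
-30 [37, 39, 63, 92, 93, 93, 91, 93, 93, 90, 94, 91, 42, 40, 42, 40, 47, 92, 92, 93, 95, 90, 93, 94, 92, 89, 36, 42, 42, 40, 38, 77, 90, 95, 92, 93, 90, 90, 92, 93, 94, 37, 39]
```

```bash
python3 -m crank '[[0.9,-0.54,-0.31,0,0,0],[0.9,-0.54,-0.31,0,0,0],[0.9,-0.54,-0.31,0,0,0]]' 1 30
python3 -m crank '[[0.9,-0.54,-0.31,0,0,0],[0.9,-0.54,-0.31,0,0,0],[0.9,-0.54,-0.31,0,0,0]]'
python3 -m crank '[[0.9,-0.54,-0.3,0,0,0.047],[0.9,-0.54,-0.3,0,0,0.047],[0.9,-0.54,-0.3,0,0,0.047],[0.9,-0.54,-0.3,0,0,0.047],[0.9,-0.54,-0.3,0,0,0.047],[0.9,-0.54,-0.3,0,0,0.047]]'
python3 - <<'E'
from h import *
im,W=cloud('wrist');save(im,'w1.png');np.savez('w1.npz',im=im,W=W)
s=manip.sense();print(s['time'],s['tool_pos'],s['ee_rot'],s['ft_force'])
go([.50,.23,.36],Rt(10.5))
E
```

```text
time: 0.48
tool_pos: [0.2978, -0.4446, 0.2696]
ee_rot: [-3.141, -0.0, 0.333]
ft_force: [0.1, -0.6, 0.0]
opening: 0.998
gripper_force: 0.0
time: 0.85
tool_pos: [0.3992, -0.324, 0.3163]
ee_rot: [-3.142, -0.001, 0.333]
ft_force: [-0.1, -0.8, 0.5]
opening: 1.002
gripper_force: 0.0
time: 1.6
tool_pos: [0.4981, -0.2064, 0.36]
ee_rot: [-3.141, 0.001, 0.183]
ft_force: [-0.2, 1.0, -0.6]
opening: 1.0
gripper_force: 0.0
1.65 [ 0.49822673 -0.20648688  0.36010816] [-3.14099530e+00  1.04427939e-03  1.82397336e-01] [ 0.45671361 -0.12971756  0.0690341 ]
 rows [ 5.390e-01 -2.859e+00  2.000e-03] [-0.0002  0.0003 -0.0003] mm [ 8.090e+01 -4.289e+02  3.000e-01] deg [-0.   0.1 -0. ]
```

View pics/w1.png

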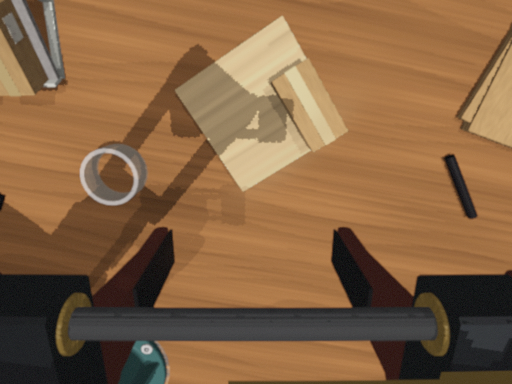

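Wrist view: slab corners at about (283,17), (178,92), (244,190) and (347,130), with the laid carton at (310,105). I measure them and move on to view the rack.

```bash
python3 -m crank '[[0.18,-0.95,0,0,0,0],[0.18,-0.95,0,0,0,0],[0.18,-0.95,0,0,0,0]]'
python3 -m crank '[[0.18,-0.95,0,0,0,0],[0.18,-0.95,0,0,0,0],[0.18,-0.95,0,0,0,0]]'
python3 -m crank '[[0.18,-0.95,0,0,0,0],[0.18,-0.95,0,0,0,0],[0.18,-0.95,0,0,0,0],[0.18,-0.95,0,0,0,0],[0.18,-0.95,0,0,0,0]]'
python3 - <<'E'
from h import *
im,W=cloud('wrist');save(im,'w2.png');np.savez('w2.npz',im=im,W=W)
s=manip.sense();print(s['time'],s['tool_pos'],s['ee_rot'])
def comps(m,n,W,mn=300):
    k,l,st,c=cv2.connectedComponentsWithStats(m.astype(np.uint8))
    for i in range(1,k):
        if st[i,4]>mn:
            p=W[l==i];r=cv2.minAreaRect((p[:,:2]*1000).astype(np.float32));print(n,st[i,4],c[i].round(),'z',np.median(p[:,2]).round(4),np.round(r[0],1),np.round(r[1],1),round(r[2],2))
z=np.load('w1.npz');V=z['W'];m=np.zeros((384,512),bool);m[5:200,165:360]=1
comps(m&(V[...,2]>.025)&(V[...,2]<.05),'deck',V);comps(m&(V[...,2]>.02),'slab',V);comps(m&(V[...,2]>.07),'laid',V)
# cartons: top plane = points above board
a=np.radians(10.5);A=np.array([[np.cos(a),np.sin(a)],[-np.sin(a),np.cos(a)]])
m=np.zeros((384,512),bool);m[:230]=1
P=W.copy();P[...,:2]=(W[...,:2]-[.576,.231])@A.T
h=-P[...,0]*.5+(P[...,2]-.062)*.866   # height over board
t=m&(h>.03)&(h<.06)&(abs(P[...,0])<.15)&(abs(P[...,1])<.15)
k,l,st,c=cv2.connectedComponentsWithStats(t.astype(np.uint8))
for i in range(1,k):
    if st[i,4]>800:
        p=W[l==i]
        for _ in range(3):
            o=p.mean(0);n=np.linalg.svd(p-o,full_matrices=False)[2][2];n*=np.sign(n[2]);e=(p-o)@n
            p=p[abs(e)<.004]
        u=np.array([np.cos(a),np.sin(a),0]);u-=n*(u@n);u/=np.linalg.norm(u);v=np.cross(n,u)
        q=np.c_[(p-o)@u,(p-o)@v]*1000;r=cv2.minAreaRect(q.astype(np.float32))
        C=o+(u*r[0][0]+v*r[0][1])/1000
        print('carton',c[i].round(),'topcentre',(C*1000).round(1),'size',np.round(r[1],1),r[2],'n tilt',np.degrees(np.arccos(n[2])).round(2),'n yaw',np.degrees(np.arctan2(-n[1],-n[0])).round(2),len(p))
        # percentile edges
        print('   u',np.percentile(q[:,0],[.5,99.5]).round(1),'v',np.percentile(q[:,1],[.5,99.5]).round(1),'bottom',((C-.045*n)*1000).round(1))
E
```

```text
time: 2.02
tool_pos: [0.4987, -0.0586, 0.3605]
ee_rot: [-3.14, 0.0, 0.185]
ft_force: [0.2, 0.1, -0.0]
opening: 0.998
gripper_force: 0.0
time: 2.4
tool_pos: [0.4994, 0.0866, 0.3605]
ee_rot: [-3.141, 0.0, 0.186]
ft_force: [0.2, 0.4, 0.1]
opening: 1.003
gripper_force: 0.0
time: 3.02
tool_pos: [0.5007, 0.2277, 0.3606]
ee_rot: [3.141, 0.001, 0.183]
ft_force: [0.3, -0.2, 0.4]
opening: 1.0
gripper_force: 0.0
3.075 [0.50074274 0.22762564 0.3606526 ] [3.14089799e+00 3.13650571e-04 1.82082810e-01]
deck 12494 [248. 105.] z 0.0354 [ 557.5 -206.3] [183.2 182.4] 42.93
slab 16163 [262. 105.] z 0.0357 [ 557.5 -206.3] [183.2 182.4] 42.93
laid 3594 [310. 105.] z 0.0803 [ 575.4 -269. ] [110.9  55.5] 42.82
carton [194. 114.] topcentre [533.3 311.8  93.3] size [ 55.5 112.2] 89.77334594726562 n tilt 29.7 n yaw 10.48 3132
   u [-60.5  48.8] v [-27.1  27.5] bottom [555.2 315.9  54.2]
carton [264. 114.] topcentre [549.6 222.7  93.3] size [ 54.9 111.8] 89.77658081054688 n tilt 29.73 n yaw 10.6 3133
   u [-61.  49.] v [-27.2  27. ] bottom [571.6 226.8  54.2]
carton [330. 114.] topcentre [565.1 138.6  93.1] size [ 55.9 111.9] 89.34032440185547 n tilt 29.67 n yaw 10.26 3135
   u [-60.4  49.2] v [-27.6  26.9] bottom [587.  142.6  54. ]
```

View pics/w2.png

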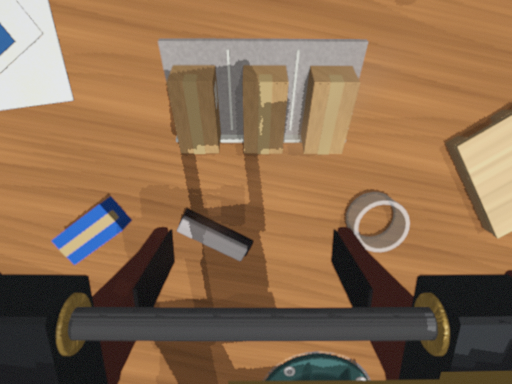

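Wrist view 2: cartons at (194,114), (264,114) and (330,114), with clear gaps between them. Sizes, the 30° tilt and the heights all agree with the description, and the slab/laid offset agrees within 1 mm. Carton_1 goes first, to slot_b, gripped on its lower half.

```bash
cat >> h.py <<'E'
PSI=42.9; SC=np.array([.5575,-.2063]); RY=10.45
B={1:np.array([.587,.1426,.0542]),2:np.array([.5716,.2268,.0542]),3:np.array([.5552,.3159,.0542])}
SL={'b':(57.5,-30),'c':(30,57.5),'d':(-57.5,30)}
def pick(i,s,h,e=6):
    R=Rt(RY,30).as_matrix(); return B[i]+.026*s*R[:,0]-(h+e)/1000*R[:,2]
def place(k,s,yaw,h,e=6,off=26):
    c=SC+Ro.from_euler('z',PSI,degrees=True).as_matrix()[:2,:2]@np.array(SL[k])/1000
    R=Rt(yaw).as_matrix(); return np.r_[c,.036+(h+e)/1000]+off/1000*s*R[:,0]
E
python3 - <<'E'
from h import *
print(pick(1,-1,0),pick(1,-1,100)); go(pick(1,-1,100),Rt(RY,30),'hover')
E
```

```text
[0.56190657 0.13797185 0.04639615] [0.51273589 0.12890298 0.13299869]
hover rows [-0.04   0.661  1.518] [ 0.0002  0.1668 -0.    ] mm [ -6.   99.1 227.7] deg [ 0. 30. -0.]
```

```bash
python3 -m crank '[[-0.04,0.66,0.9,0,0.1667,0],[-0.04,0.66,0.9,0,0.1667,0],[-0.04,0.66,0.9,0,0.1667,0],[-0.04,0.66,0.9,0,0.1667,0]]' 0.7
python3 - <<'E'
from h import *
go(pick(1,-1,70),Rt(RY,30),'hover')
E
```

```text
time: 3.58
tool_pos: [0.511, 0.1281, 0.2242]
ee_rot: [3.14, -0.525, 0.182]
ft_force: [0.1, 0.6, -0.7]
opening: 0.856
gripper_force: 0.0
hover rows [-0.295 -0.005  0.732] [ 0.0006 -0.0005 -0.0002] mm [-44.2  -0.7 109.9] deg [ 0.1 -0.1 -0. ]
```

```bash
python3 -m crank '[[-0.295,-0.005,0.73,0,0,0],[-0.295,-0.005,0.73,0,0,0],[-0.295,-0.005,0.73,0,0,0],[-0.295,-0.005,0.73,0,0,0]]'
python3 - <<'E'
from h import *
go(pick(1,-1,0),Rt(RY,30),'grasp')
im,W=cloud('wrist');save(im,'w3.png')
E
```

```text
time: 4.08
tool_pos: [0.5327, 0.1332, 0.1193]
ee_rot: [-3.139, -0.513, 0.183]
ft_force: [-0.5, -0.9, -0.2]
opening: 0.852
gripper_force: 0.0
grasp rows [-0.067  0.006  0.52 ] [-0.001   0.0032  0.0002] mm [-10.1   0.8  78.1] deg [-0.2  0.6  0. ]
```

View pics/w3.png

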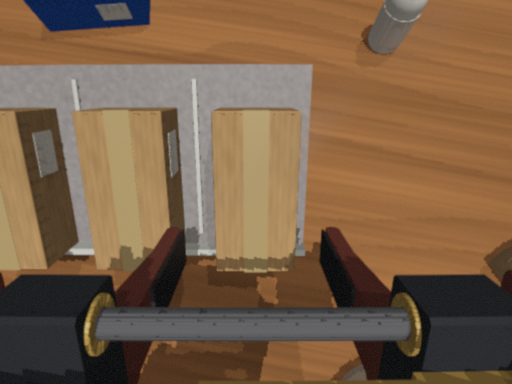

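Carton_1 is centred between the fingers (carton centre at column 256, finger middle about 253). I let the arm settle before descending.

```bash
python3 -m crank '[[0,0,0,0,0,0],[0,0,0,0,0,0]]'
python3 - <<'E'
from h import *
go(pick(1,-1,0),Rt(RY,30),'grasp')
E
```

```text
time: 4.38
tool_pos: [0.532, 0.1343, 0.1195]
ee_rot: [-3.138, -0.513, 0.185]
ft_force: [0.5, 0.8, 0.4]
opening: 0.851
gripper_force: 0.0
grasp rows [-0.065  0.014  0.523] [-0.0014  0.0033  0.0006] mm [-9.7  2.1 78.4] deg [-0.3  0.6  0.1]
```

```bash
python3 - <<'E'
from h import *
s=manip.sense();print(np.round(s['q'],3));print([manip.__dict__.keys()] if hasattr(manip,'__dict__') else dir(manip))
E
```

```text
[0.085 0.268 2.174 0.273 0.196 1.216]
[dict_keys([])]
```

q5 hit its 0.2 limit, so the arm cannot tilt the full 30° here. The carton's side faces are vertical, so I can grip at 15° tilt and place at -15°. I'll use the same transform for both.

```bash
cat >> h.py <<'E'
TG=15
def pick(i,off,h,e=8):
    C=Rt(RY,30).as_matrix(); G=Rt(RY,TG).as_matrix()
    return B[i]+off/1000*C[:,0]-e/1000*C[:,2]-h/1000*G[:,2], Rt(RY,TG)
def place(k,off,yaw,h,e=8):
    c=SC+Ro.from_euler('z',PSI,degrees=True).as_matrix()[:2,:2]@np.array(SL[k])/1000
    return np.r_[c,.036+(h+e)/1000]+off/1000*Rt(yaw).as_matrix()[:,0], Rt(yaw,TG-30)
E
python3 - <<'E'
from h import *
go(*pick(1,-32,60),'hover')
E
```

```text
hover rows [-0.005  0.013  0.122] [-0.0013 -0.08    0.0008] mm [-0.8  1.9 18.4] deg [ -0.2 -14.4   0.1]
```

```bash
python3 -m crank '[[-0.005,0.013,0.122,-0.001,-0.08,0],[-0.005,0.013,0.122,-0.001,-0.08,0],[-0.005,0.013,0.122,-0.001,-0.08,0],[-0.005,0.013,0.122,-0.001,-0.08,0]]'
python3 - <<'E'
from h import *
go(*pick(1,-32,0),'grasp');print(manip.sense()['q'].round(3) if hasattr(manip.sense()['q'],'round') else manip.sense()['q'])
E
```

```text
time: 4.88
tool_pos: [0.5386, 0.134, 0.1012]
ee_rot: [-3.141, -0.259, 0.185]
ft_force: [-0.4, -0.0, -0.7]
opening: 0.852
gripper_force: 0.0
grasp rows [0.017 0.003 0.391] [-0.0005  0.001   0.0008] mm [ 2.5  0.4 58.7] deg [-0.1  0.2  0.1]
[0.104 0.34  1.96  0.039 0.584 1.46 ]
```

```bash
python3 -m crank '[[0.017,0.003,0.15,0,0,0],[0.017,0.003,0.3,0,0,0],[0.017,0.003,0.39,0,0.001,0],[0.017,0.003,0.39,0,0.001,0],[0.017,0.003,0.39,0,0.001,0]]'
python3 - <<'E'
from h import *
s=manip.sense();print(s['ft_force']);go(*pick(1,-32,0),'res');print(s['q'])
E
```

```text
time: 5.5
tool_pos: [0.5566, 0.1367, 0.0459]
ee_rot: [-3.141, -0.262, 0.185]
ft_force: [0.8, -0.3, -0.5]
opening: 0.85
gripper_force: 0.0
[ 0.77702236 -0.29389377 -0.51296656]
res rows [-0.006 -0.002  0.003] [-0.0004  0.      0.0007] mm [-0.9 -0.3  0.5] deg [-0.1  0.   0.1]
[0.1062089  0.45682558 1.96856228 0.04764512 0.45569176 1.45213006]
```

Within 1 mm. Next I close the fingers and lift along tool -z.

```bash
python3 -m crank '[[-0.006,0,0,0,0,0],[-0.006,0,0,0,0,0],[-0.006,0,0,0,0,0],[-0.006,0,0,0,0,0],[-0.006,0,0,0,0,0],[-0.006,0,0,0,0,0]]' -1 35
python3 - <<'E'
from h import *
s=manip.sense();print(s['q'][4]);go(*pick(1,-32,0),'res')
go(*place('b',-32,PSI-90,60),'place')
E
```

```text
time: 6.25
tool_pos: [0.5561, 0.1365, 0.0457]
ee_rot: [-3.141, -0.262, 0.185]
ft_force: [-1.9, -1.2, 5.8]
opening: 0.626
gripper_force: 35.0
0.45418438888229623
res rows [-0.002 -0.003  0.003] [-0.0004 -0.0001  0.0007] mm [-0.3 -0.4  0.5] deg [-0.1 -0.   0.1]
place rows [ 0.01   2.032 -0.401] [-2.000e-04 -1.522e-01  3.240e-01] mm [  1.5 304.8 -60.1] deg [ -0.  -27.4  58.3]
```

```bash
python3 -m crank '[[0,0,-0.15,0,0,0],[0,0,-0.4,0,0,0],[0,0,-0.8,0,0,0],[0,0,-0.8,0,0,0],[0,0,-0.8,0,0,0]]'
python3 -m crank '[[0,0.35,0,0,0,0],[0,0.7,0,0,-0.03,0.05],[0,1,0,0,-0.05,0.1],[0,1,0,0,-0.05,0.1],[0,1,0,0,-0.05,0.1]]'
python3 - <<'E'
from h import *
go(*place('b',-32,PSI-90,90),'place')
E
```

```text
time: 6.88
tool_pos: [0.5249, 0.1307, 0.1606]
ee_rot: [-3.141, -0.261, 0.185]
ft_force: [-0.8, -0.6, -1.8]
opening: 0.624
gripper_force: 35.0
time: 7.5
tool_pos: [0.5516, -0.0163, 0.1588]
ee_rot: [-3.084, -0.09, -0.129]
ft_force: [-0.9, -0.1, -2.1]
opening: 0.623
gripper_force: 35.0
place rows [0.42  0.957 0.149] [ 0.0017 -0.101   0.2238] mm [ 63.1 143.6  22.4] deg [  0.3 -18.2  40.3]
```

```bash
python3 -m crank '[[0.14,0.32,0.05,0,-0.034,0.075],[0.28,0.64,0.1,0.001,-0.067,0.15],[0.42,0.957,0.149,0.0017,-0.101,0.2238],[0.42,0.957,0.149,0.0017,-0.101,0.2238],[0.42,0.957,0.149,0.0017,-0.101,0.2238],[0.42,0.957,0.149,0.0017,-0.101,0.2238],[0.42,0.957,0.149,0.0017,-0.101,0.2238]]'
python3 - <<'E'
from h import *
go(*place('b',-32,PSI-90,0),'place')
im,W=cloud('scene');save(cv2.resize(im[200:330,110:300],None,fx=4,fy=4),'s1.png')
im,W=cloud('wrist');save(im,'w4.png');np.savez('w4.npz',im=im,W=W)
E
```

```text
time: 8.38
tool_pos: [0.5991, -0.1644, 0.1369]
ee_rot: [-3.139, 0.258, -0.818]
ft_force: [-0.1, -0.6, -1.9]
opening: 0.626
gripper_force: 35.0
place rows [0.16  0.012 0.599] [-0.0006 -0.0013  0.0013] mm [24.   1.8 89.8] deg [-0.1 -0.2  0.2]
```

View pics/w4.png

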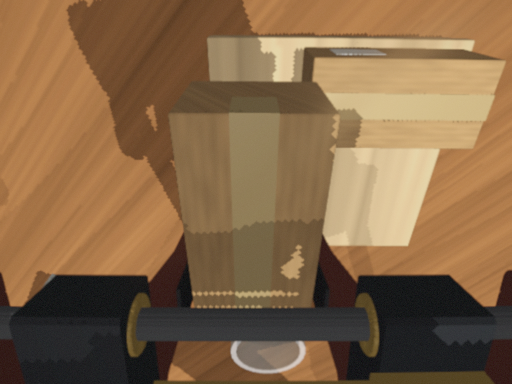

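Wrist view: the held carton's top is at about (255,170), its far end at row 85, and the laid carton is to its right. I check the pose in the grip from the cloud.

```bash
cat >> h.py <<'E'
def held(f,k,off,yaw):
    z=np.load(f);W=z['W'];s=manip.sense();R0=Ro.from_euler('xyz',s['ee_rot']).as_matrix()
    C=R0@Ro.from_euler('y',30-TG,degrees=True).as_matrix()  # carton axes: x=C0, up=-C2
    b=np.array(s['tool_pos'])-off/1000*C[:,0]+.008*C[:,2]  # expected bottom centre
    Q=(W-b)@np.c_[C[:,0],-C[:,1],-C[:,2]]*1000
    m=(abs(Q[...,2]-45)<8)&(abs(Q[...,1])<35)&(Q[...,0]>-45)&(Q[...,0]<75)
    q=Q[m];mm=q[:,0]<45;A=np.c_[q[mm],np.ones(mm.sum())]
    co=np.linalg.lstsq(A[:,[0,1,3]],A[:,2],rcond=None)[0]
    print('slope deg x,y',np.degrees(co[:2]).round(2),'top h',co[2].round(1),'x far end (55?)',np.percentile(q[:,0],[99,99.7]).round(1),'y edges',np.percentile(q[:,1],[.7,99.3]).round(1),'carton x tilt world deg',np.degrees(np.arcsin(C[2,0])).round(2))
E
python3 - <<'E'
from h import *
held('w4.npz','b',-32,PSI-90)
E
```

```text
slope deg x,y [-0.39 -0.08] top h 44.5 x far end (55?) [53.7 53.9] y edges [-30.3  30.6] carton x tilt world deg 0.25
```

```bash
python3 -m crank '[[0.05,0.004,0.2,0,-0.001,0.001],[0.1,0.008,0.39,0,-0.001,0.001],[0.15,0.012,0.57,0,-0.001,0.001],[0.15,0.012,0.57,0,-0.001,0.001],[0.15,0.012,0.57,0,-0.001,0.001],[0.15,0.012,0.57,0,-0.001,0.001]]'
python3 - <<'E'
from h import *
go(*place('b',-32,PSI-90,0),'place')
E
```

```text
time: 9.22
tool_pos: [0.5996, -0.1674, 0.0498]
ee_rot: [-3.139, 0.259, -0.824]
ft_force: [-0.4, 1.1, -1.9]
opening: 0.624
gripper_force: 35.0
place rows [-0.004 -0.001  0.041] [-0.001  -0.0009 -0.0007] mm [-0.6 -0.2  6.1] deg [-0.2 -0.2 -0.1]
```

```bash
python3 -m crank '[[-0.002,0,0.02,0,-0.001,0],[-0.003,0,0.032,-0.001,-0.001,0],[-0.004,0,0.04,-0.001,-0.001,0],[-0.004,0,0.04,-0.001,-0.001,0],[-0.004,0,0.04,-0.001,-0.001,0]]'
python3 - <<'E'
from h import *
go(*place('b',-32,PSI-90,0),'place')
E
```

```text
time: 9.85
tool_pos: [0.5976, -0.166, 0.0441]
ee_rot: [3.14, 0.263, -0.825]
ft_force: [-2.0, -0.9, 8.1]
opening: 0.624
gripper_force: 35.0
place rows [ 0.002 -0.005  0.001] [ 0.0002  0.0004 -0.0009] mm [ 0.2 -0.7  0.1] deg [ 0.   0.1 -0.2]
```

Contact made (about 10 N). Open the fingers, then retreat.

```bash
python3 -m crank '[[0,0,-0.003,0,0,0],[0,0,-0.003,0,0,0],[0,0,-0.003,0,0,0],[0,0,-0.003,0,0,0]]' 0.7
python3 -m crank '[[0,0,-0.3,0,0,0],[0,0,-0.7,0,0,0],[0,0,-0.9,0,0,0],[0,0,-0.9,0,0,0],[0,0,-0.9,0,0,0]]'
python3 - <<'E'
from h import *
go(*pick(2,-32,110),'pick2')
E
```

```text
time: 10.35
tool_pos: [0.5971, -0.1655, 0.0428]
ee_rot: [3.14, 0.265, -0.825]
ft_force: [0.5, 0.5, 0.1]
opening: 0.851
gripper_force: 0.0
time: 10.98
tool_pos: [0.6203, -0.1908, 0.172]
ee_rot: [3.139, 0.267, -0.825]
ft_force: [0.2, -0.4, -0.2]
opening: 0.846
gripper_force: 0.0
pick2 rows [-2.356 -1.313  0.783] [-1.00e-04  1.54e-01 -3.24e-01] mm [-353.4 -196.9  117.4] deg [ -0.   27.7 -58.3]
```

```bash
python3 -m crank '[[-0.3,-0.16,0.05,0,0.04,-0.06],[-0.6,-0.32,0.1,0,0.07,-0.12],[-0.9,-0.5,0.15,0,0.1,-0.18],[-0.9,-0.5,0.15,0,0.1,-0.18],[-0.9,-0.5,0.15,0,0.1,-0.18]]'
python3 - <<'E'
from h import *
im,W=cloud('top');np.savez('t2.npz',im=im,W=W)
m=np.zeros((384,512),bool);m[130:240,290:390]=1;m&=W[...,2]>.068
k,l,s,c=cv2.connectedComponentsWithStats(m.astype(np.uint8))
for i in range(1,k):
    if s[i,4]>200:
        p=W[l==i];r=cv2.minAreaRect((p[:,:2]*1000).astype(np.float32));print(s[i,4],c[i].round(),np.median(p[:,2]),np.round(r[0],1),np.round(r[1],1),round(r[2],1))
go(*pick(2,-32,110),'pick2')
E
```

```text
time: 11.6
tool_pos: [0.5815, -0.039, 0.1852]
ee_rot: [-3.088, -0.069, -0.267]
ft_force: [-0.5, -0.5, -0.4]
opening: 0.85
gripper_force: 0.0
4435 [322. 182.] 0.606841543773522 [529.6 -99.8] [237.1 391.8] 36.6
pick2 rows [-0.918 -1.509  0.245] [ 0.007   0.0562 -0.1434] mm [-137.7 -226.3   36.7] deg [  1.3  10.1 -25.8]
```

Arm occludes that view; I'll check from the wrist on the next visit. Continuing to carton_2.

```bash
python3 -m crank '[[-0.2,-0.33,0.05,0,0.015,-0.04],[-0.4,-0.66,0.1,0.004,0.03,-0.08],[-0.6,-0.99,0.15,0.005,0.045,-0.11],[-0.6,-0.99,0.15,0.005,0.045,-0.11],[-0.6,-0.99,0.15,0.005,0.045,-0.11]]'
python3 - <<'E'
from h import *
go(*pick(2,-32,60),'pick2')
E
```

```text
time: 12.28
tool_pos: [0.5388, 0.1266, 0.1654]
ee_rot: [-3.124, -0.227, 0.075]
ft_force: [-0.2, 0.1, 0.1]
opening: 0.85
gripper_force: 0.0
pick2 rows [-0.138 -0.609  0.405] [ 0.0028  0.0107 -0.0334] mm [-20.7 -91.3  60.7] deg [ 0.5  1.9 -6. ]
```

```bash
python3 -m crank '[[-0.1,-0.4,0,0.001,0.005,-0.02],[-0.138,-0.609,0.1,0.0028,0.0107,-0.0334],[-0.138,-0.609,0.405,0.0028,0.0107,-0.0334],[-0.138,-0.609,0.405,0.0028,0.0107,-0.0334],[-0.138,-0.609,0.405,0.0028,0.0107,-0.0334]]'
python3 - <<'E'
from h import *
go(*pick(2,-32,0),'pick2')
E
```

```text
time: 12.9
tool_pos: [0.5255, 0.2176, 0.1041]
ee_rot: [3.142, -0.263, 0.181]
ft_force: [-0.1, -0.7, -0.1]
opening: 0.85
gripper_force: 0.0
pick2 rows [-0.004 -0.004  0.406] [ 0.0001 -0.0004 -0.0004] mm [-0.5 -0.7 60.9] deg [ 0.  -0.1 -0.1]
```

```bash
python3 -m crank '[[-0.002,-0.004,0.15,0,0,0],[-0.004,-0.004,0.3,0,0,0],[-0.004,-0.004,0.406,0,0,0],[-0.004,-0.004,0.406,0,0,0],[-0.004,-0.004,0.406,0,0,0]]'
python3 - <<'E'
from h import *
go(*pick(2,-32,0),'pick2')
E
python3 -m crank '[[0,0,0,0,0,0],[0,0,0,0,0,0],[0,0,0,0,0,0],[0,0,0,0,0,0],[0,0,0,0,0,0],[0,0,0,0,0,0]]' -1 35
python3 - <<'E'
from h import *
go(*pick(2,-32,0),'pick2')
E
python3 -m crank '[[0,0,-0.15,0,0,0],[0,0,-0.4,0,0,0],[0,0,-0.8,0,0,0],[0,0,-0.8,0,0,0],[0,0,-0.8,0,0,0]]'
python3 - <<'E'
from h import *
go(*place('c',-32,PSI,100),'c')
E
```

```text
time: 13.52
tool_pos: [0.5396, 0.2221, 0.0454]
ee_rot: [-3.142, -0.264, 0.183]
ft_force: [0.2, 0.2, -0.3]
opening: 0.854
gripper_force: 0.0
pick2 rows [0.004 0.008 0.003] [-0.0001 -0.0007  0.0003] mm [0.5 1.2 0.4] deg [-0.  -0.1  0.1]
time: 14.28
tool_pos: [0.5391, 0.2222, 0.0449]
ee_rot: [3.141, -0.263, 0.184]
ft_force: [-1.5, -0.4, 5.7]
opening: 0.624
gripper_force: 35.0
pick2 rows [0.007 0.009 0.001] [-0.0001 -0.0005  0.0005] mm [1.1 1.3 0.1] deg [-0.  -0.1  0.1]
time: 14.9
tool_pos: [0.5079, 0.2164, 0.1599]
ee_rot: [3.142, -0.262, 0.184]
ft_force: [-0.8, -1.0, -1.4]
opening: 0.626
gripper_force: 35.0
c rows [-0.421  2.514 -0.003] [ 1.000e-04 -1.623e-01 -1.818e-01] mm [-63.1 377.2  -0.5] deg [  0.  -29.2 -32.7]
```

```bash
python3 -m crank '[[-0.06,0.35,0,0,-0.02,-0.02],[-0.12,0.7,0,0,-0.05,-0.05],[-0.16,1,0,0,-0.06,-0.07],[-0.16,1,0,0,-0.06,-0.07],[-0.16,1,0,0,-0.06,-0.07]]'
python3 - <<'E'
from h import *
go(*place('c',-32,PSI,100),'c')
E
```

```text
time: 15.52
tool_pos: [0.512, 0.065, 0.1524]
ee_rot: [3.107, -0.067, 0.401]
ft_force: [-0.4, -0.5, -1.8]
opening: 0.621
gripper_force: 35.0
c rows [-0.573  1.426  0.067] [ 1.000e-04 -1.016e-01 -1.123e-01] mm [-85.9 213.9  10.1] deg [  0.  -18.3 -20.2]
```

```bash
python3 -m crank '[[-0.12,0.33,-0.05,0,-0.02,-0.025],[-0.26,0.66,-0.05,0,-0.05,-0.05],[-0.4,1,-0.05,0,-0.07,-0.08],[-0.4,1,-0.05,0,-0.07,-0.08],[-0.4,1,-0.05,0,-0.07,-0.08]]'
python3 - <<'E'
from h import *
go(*place('c',-32,PSI,100),'c')
E
```

```text
time: 16.15
tool_pos: [0.5152, -0.0951, 0.1621]
ee_rot: [3.118, 0.159, 0.647]
ft_force: [-0.3, 0.2, -2.2]
opening: 0.624
gripper_force: 35.0
c rows [-0.252  0.377  0.172] [ 0.0008 -0.0322 -0.032 ] mm [-37.8  56.6  25.8] deg [ 0.1 -5.8 -5.8]
```

```bash
python3 -m crank '[[-0.12,0.19,0.08,0,-0.016,-0.016],[-0.252,0.377,0.172,0.0008,-0.0322,-0.032],[-0.252,0.377,0.172,0.0008,-0.0322,-0.032],[-0.252,0.377,0.172,0.0008,-0.0322,-0.032],[-0.252,0.377,0.172,0.0008,-0.0322,-0.032]]'
python3 - <<'E'
from h import *
im,W=cloud('wrist');save(im,'w5.png');np.savez('w5.npz',im=im,W=W)
held('w5.npz','c',-33,PSI)
go(*place('c',-33,PSI,0),'c')
# slab-frame map of laid cartons tops
A=Ro.from_euler('z',-PSI,degrees=True).as_matrix()[:2,:2]
Q=(W[...,:2]-SC)@A.T*1000
m=(W[...,2]>.072)&(W[...,2]<.088)&(abs(Q).max(-1)<110)
k,l,s,c=cv2.connectedComponentsWithStats(m.astype(np.uint8))
for i in range(1,k):
    if s[i,4]>300:
        q=Q[l==i];r=cv2.minAreaRect(q.astype(np.float32));print(s[i,4],c[i].round(),np.median(W[l==i][:,2]).round(4),np.round(r[0],1),np.round(r[1],1),round(r[2],1),'x',np.percentile(q[:,0],[.5,99.5]).round(1),'y',np.percentile(q[:,1],[.5,99.5]).round(1))
E
```

```text
time: 16.77
tool_pos: [0.5173, -0.1657, 0.1452]
ee_rot: [3.14, 0.261, 0.749]
ft_force: [-0.2, 0.7, -2.6]
opening: 0.624
gripper_force: 35.0
slope deg x,y [-0.39 -0.07] top h 44.3 x far end (55?) [55.5 55.7] y edges [-30.4  30.6] carton x tilt world deg 0.05
c rows [ 0.167 -0.006  0.654] [ 0.0007 -0.0003  0.0001] mm [25.1 -0.9 98.2] deg [ 0.1 -0.   0. ]
22171 [402. 143.] 0.0802 [ -0.2 -30.9] [172.5 110.7] 1.5 x [-83.   84.2] y [-84.5  24.1]
```

View pics/w5.png

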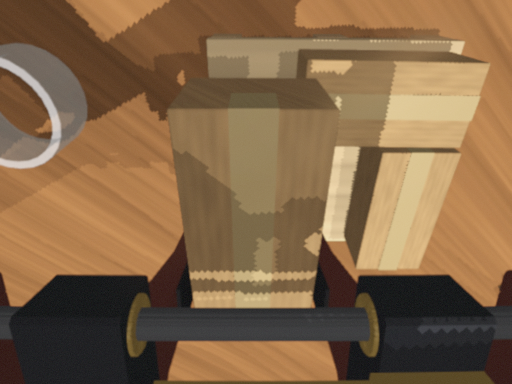

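Wrist view: the held carton at (255,170), carton b lying behind at (390,100) and carton_laid at (400,210). Tops are at z = 80 mm, and b's far edges sit at x = 84.2, y = 24.1 (ideal 85, 25). Lowering.

```bash
python3 -m crank '[[0.055,-0.002,0.21,0,0,0],[0.11,-0.004,0.42,0,0,0],[0.16,-0.006,0.62,0,0,0],[0.16,-0.006,0.62,0,0,0],[0.16,-0.006,0.62,0,0,0],[0.16,-0.006,0.62,0,0,0]]'
python3 - <<'E'
from h import *
go(*place('c',-32.7,PSI,0),'c')
E
```

```text
time: 17.58
tool_pos: [0.5175, -0.1674, 0.0503]
ee_rot: [3.137, 0.26, 0.748]
ft_force: [-0.2, -0.8, -0.8]
opening: 0.62
gripper_force: 35.0
c rows [ 0.012 -0.012  0.041] [ 0.0013 -0.0004 -0.0002] mm [ 1.7 -1.8  6.1] deg [ 0.2 -0.1 -0. ]
```

```bash
python3 -m crank '[[0.012,-0.01,0.02,0.001,0,0],[0.012,-0.01,0.032,0.001,0,0],[0.012,-0.01,0.04,0.001,0,0],[0.012,-0.01,0.04,0.001,0,0],[0.012,-0.01,0.04,0.001,0,0]]'
python3 - <<'E'
from h import *
go(*place('c',-32.7,PSI,0),'c')
E
```

```text
time: 18.2
tool_pos: [0.516, -0.1658, 0.0441]
ee_rot: [-3.141, 0.261, 0.748]
ft_force: [-1.1, 3.0, 12.3]
opening: 0.626
gripper_force: 35.0
c rows [0.001 0.003 0.001] [-0.0002 -0.0002 -0.0003] mm [0.1 0.5 0.1] deg [-0. -0. -0.]
```

Contact. Release, retreat, and head for carton_3.

```bash
python3 -m crank '[[0,0,-0.003,0,0,0],[0,0,-0.003,0,0,0],[0,0,-0.003,0,0,0],[0,0,-0.003,0,0,0]]' 0.7
python3 -m crank '[[0,0,-0.3,0,0,0],[0,0,-0.7,0,0,0],[0,0,-0.9,0,0,0],[0,0,-0.9,0,0,0],[0,0,-0.9,0,0,0],[0,0,-0.9,0,0,0]]'
python3 - <<'E'
from h import *
im,W=cloud('wrist');np.savez('w6.npz',im=im,W=W)
A=Ro.from_euler('z',-PSI,degrees=True).as_matrix()[:2,:2]
Q=(W[...,:2]-SC)@A.T*1000
m=(W[...,2]>.072)&(W[...,2]<.088)&(abs(Q).max(-1)<110)
for n,b in(('laid',(-95,-95,20,-27)),('b',(20,-95,95,25)),('b2',(33,-95,95,27)),('c',(-35,27,95,95))):
    k=m&(Q[...,0]>b[0])&(Q[...,1]>b[1])&(Q[...,0]<b[2])&(Q[...,1]<b[3]);q=Q[k]
    if len(q): print(n,len(q),np.median(W[k][:,2]),'x',np.percentile(q[:,0],[.5,99.5]).round(1),'y',np.percentile(q[:,1],[.5,99.5]).round(1))
go(*pick(3,22,110),'p3')
E
```

```text
time: 18.7
tool_pos: [0.5154, -0.1659, 0.0428]
ee_rot: [-3.14, 0.262, 0.748]
ft_force: [0.5, 0.6, 0.5]
opening: 0.849
gripper_force: 0.0
time: 19.45
tool_pos: [0.5398, -0.1422, 0.1717]
ee_rot: [-3.137, 0.264, 0.749]
ft_force: [0.6, 0.1, -0.2]
opening: 0.846
gripper_force: 0.0
laid 5451 0.08028644938769561 x [-82.7  19.6] y [-85.1 -30.6]
b 10983 0.08022648164652874 x [20.7 84.9] y [-83.   24.5]
b2 10011 0.0802484060671037 x [33.4 84.9] y [-82.6  26.7]
c 8932 0.08038482740097257 x [-23.6  86. ] y [31.9 86.2]
p3 rows [ 1.995 -2.218 -0.575] [-0.0011  0.1631  0.182 ] mm [ 299.2 -332.7  -86.2] deg [-0.2 29.4 32.8]
```

Carton c lies at x -23.6..86, y 32..86 and b at x ..84.9, y -83..24.5, both flat (top 80.3) and within about 1.5 mm. On to carton_3.

```bash
python3 -m crank '[[0.25,-0.3,-0.1,0,0.03,0.03],[0.5,-0.6,-0.2,0,0.06,0.06],[0.75,-0.85,-0.25,0,0.08,0.08],[0.75,-0.85,-0.25,0,0.08,0.08],[0.75,-0.85,-0.25,0,0.08,0.08]]'
python3 - <<'E'
from h import *
go(*pick(3,22,110),'p3')
E
```

```text
time: 20.12
tool_pos: [0.541, 0.0312, 0.1801]
ee_rot: [3.109, 0.007, 0.501]
ft_force: [0.1, -0.1, 0.6]
opening: 0.849
gripper_force: 0.0
p3 rows [ 0.909 -1.647 -0.048] [-0.0028  0.0832  0.1021] mm [ 136.4 -247.1   -7.2] deg [-0.5 15.  18.4]
```

```bash
python3 -m crank '[[0.2,-0.35,-0.03,0,0.015,0.02],[0.4,-0.7,-0.03,-0.001,0.03,0.04],[0.55,-1,-0.03,-0.002,0.05,0.06],[0.55,-1,-0.03,-0.002,0.05,0.06],[0.55,-1,-0.03,-0.002,0.05,0.06]]'
python3 - <<'E'
from h import *
go(*pick(3,22,60),'p3')
E
```

```text
time: 20.75
tool_pos: [0.5423, 0.2017, 0.1796]
ee_rot: [3.116, -0.156, 0.316]
ft_force: [0.2, -0.0, 0.0]
opening: 0.848
gripper_force: 0.0
p3 rows [ 0.259 -0.707  0.357] [-0.0007  0.033   0.042 ] mm [  38.9 -106.    53.5] deg [-0.1  5.9  7.6]
```

```bash
python3 -m crank '[[0.13,-0.35,0,0,0.015,0.02],[0.259,-0.707,0,-0.0007,0.033,0.042],[0.259,-0.707,0.357,-0.0007,0.033,0.042],[0.259,-0.707,0.357,-0.0007,0.033,0.042],[0.259,-0.707,0.357,-0.0007,0.033,0.042],[0.259,-0.707,0.357,-0.0007,0.033,0.042]]'
python3 - <<'E'
from h import *
go(*pick(3,22,0),'p3')
E
```

```text
time: 21.5
tool_pos: [0.5558, 0.3164, 0.1325]
ee_rot: [-3.14, -0.265, 0.18]
ft_force: [-0.5, 0.4, 0.6]
opening: 0.852
gripper_force: 0.0
p3 rows [-0.013  0.003  0.414] [-0.0004 -0.0012 -0.0008] mm [-2.   0.5 62.1] deg [-0.1 -0.2 -0.1]
```

```bash
python3 -m crank '[[-0.012,0.003,0.15,0,-0.001,0],[-0.012,0.003,0.3,0,-0.001,0],[-0.012,0.003,0.412,0,-0.001,0],[-0.012,0.003,0.412,0,-0.001,0],[-0.012,0.003,0.412,0,-0.001,0]]'
python3 -m crank '[[0,0,0,0,0,0],[0,0,0,0,0,0],[0,0,0,0,0,0],[0,0,0,0,0,0],[0,0,0,0,0,0],[0,0,0,0,0,0]]' -1 35
python3 - <<'E'
from h import *
go(*pick(3,22,0),'p3')
E
python3 -m crank '[[0,0,-0.15,0,0,0],[0,0,-0.4,0,0,0],[0,0,-0.7,0,0,0],[0,0,-0.7,0,0,0],[0,0,-0.7,0,0,0]]'
python3 - <<'E'
from h import *
go(*place('d',22,PSI-90,100),'d')
E
```

```text
time: 22.12
tool_pos: [0.5688, 0.3194, 0.0712]
ee_rot: [-3.14, -0.261, 0.181]
ft_force: [-0.2, -0.6, -0.0]
opening: 0.85
gripper_force: 0.0
time: 22.88
tool_pos: [0.569, 0.3192, 0.0713]
ee_rot: [-3.141, -0.261, 0.182]
ft_force: [-0.1, -3.0, 6.6]
opening: 0.623
gripper_force: 34.9
p3 rows [ 0.007  0.005 -0.004] [-0.0003  0.0002 -0.0001] mm [ 1.1  0.8 -0.6] deg [-0.  0. -0.]
time: 23.5
tool_pos: [0.5411, 0.3142, 0.1709]
ee_rot: [-3.14, -0.258, 0.182]
ft_force: [-0.9, -0.0, -2.4]
opening: 0.626
gripper_force: 34.9
d rows [-0.888  3.593 -0.053] [ 2.000e-04 -1.511e-01  3.229e-01] mm [-133.2  539.    -8. ] deg [  0.  -27.2  58.1]
```

```bash
python3 -m crank '[[-0.06,0.35,-0.05,0,-0.01,0.02],[-0.13,0.7,-0.05,0,-0.025,0.05],[-0.2,1,-0.1,0,-0.04,0.08],[-0.2,1,-0.1,0,-0.04,0.08],[-0.2,1,-0.1,0,-0.04,0.08]]'
python3 - <<'E'
from h import *
go(*place('d',21,PSI-90,100),'d')
E
```

```text
time: 24.12
tool_pos: [0.5361, 0.1609, 0.177]
ee_rot: [-3.092, -0.125, -0.071]
ft_force: [0.4, 0.3, -2.4]
opening: 0.623
gripper_force: 34.9
d rows [-0.016  2.678  0.086] [ 0.0015 -0.1111  0.2426] mm [ -2.4 401.7  12.9] deg [  0.3 -20.   43.7]
```

```bash
python3 -m crank '[[0,0.33,0,0,-0.01,0.03],[0,0.66,0,0.001,-0.025,0.06],[0,1,0,0.001,-0.04,0.09],[0,1,0,0.001,-0.04,0.09],[0,1,0,0.001,-0.04,0.09]]'
python3 - <<'E'
from h import *
go(*place('d',21,PSI-90,100),'d')
E
```

```text
time: 24.75
tool_pos: [0.5267, 0.0127, 0.1703]
ee_rot: [-3.073, 0.017, -0.344]
ft_force: [-0.2, 1.5, -0.8]
opening: 0.623
gripper_force: 34.9
d rows [0.459 1.625 0.056] [-0.0002 -0.0711  0.1534] mm [ 68.9 243.8   8.3] deg [ -0.  -12.8  27.6]
```

```bash
python3 -m crank '[[0.1,0.33,-0.03,0,-0.015,0.03],[0.2,0.66,-0.03,0,-0.03,0.06],[0.29,1,-0.03,0,-0.04,0.1],[0.29,1,-0.03,0,-0.04,0.1],[0.29,1,-0.03,0,-0.04,0.1]]'
python3 - <<'E'
from h import *
go(*place('d',21,PSI-90,100),'d')
E
```

```text
time: 25.38
tool_pos: [0.517, -0.1423, 0.1642]
ee_rot: [-3.1, 0.161, -0.651]
ft_force: [-0.0, 0.3, -1.3]
opening: 0.622
gripper_force: 34.9
d rows [0.366 0.546 0.054] [-0.0019 -0.0309  0.0539] mm [54.9 81.9  8.1] deg [-0.3 -5.6  9.7]
```

```bash
python3 -m crank '[[0.18,0.27,0.03,-0.001,-0.015,0.027],[0.366,0.546,0.054,-0.0019,-0.0309,0.0539],[0.366,0.546,0.054,-0.0019,-0.0309,0.0539],[0.366,0.546,0.054,-0.0019,-0.0309,0.0539],[0.366,0.546,0.054,-0.0019,-0.0309,0.0539]]'
python3 - <<'E'
from h import *
im,W=cloud('wrist');save(im,'w7.png');np.savez('w7.npz',im=im,W=W)
held('w7.npz','d',21,PSI-90)
go(*place('d',21,PSI-90,0),'d')
E
```

```text
time: 26.0
tool_pos: [0.5092, -0.2387, 0.1449]
ee_rot: [-3.142, 0.261, -0.822]
ft_force: [-0.5, -0.2, -0.5]
opening: 0.625
gripper_force: 34.9
slope deg x,y [0.41 0.07] top h 45.0 x far end (55?) [55.  55.3] y edges [-32.9  32.9] carton x tilt world deg 0.06
d rows [ 0.173 -0.001  0.65 ] [ 0.     -0.0003  0.    ] mm [26.  -0.2 97.5] deg [ 0.  -0.1  0. ]
```

View pics/w7.png

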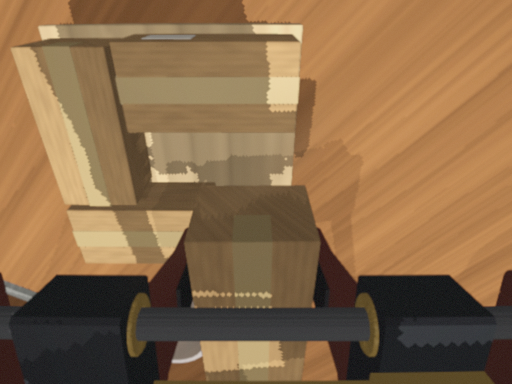

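Wrist view: the held carton at (250,260) comes in beside c's end at (195,225). The hole is at about (220,160). The grip offset is confirmed (far end 55 mm), so I lower it.

```bash
python3 -m crank '[[0.057,0,0.21,0,0,0],[0.115,0,0.42,0,0,0],[0.163,0,0.61,0,0,0],[0.163,0,0.61,0,0,0],[0.163,0,0.61,0,0,0],[0.163,0,0.61,0,0,0]]'
python3 - <<'E'
from h import *
go(*place('d',21,PSI-90,0),'d')
E
```

```text
time: 26.8
tool_pos: [0.51, -0.2414, 0.0512]
ee_rot: [-3.141, 0.258, -0.824]
ft_force: [0.7, 0.3, -1.5]
opening: 0.626
gripper_force: 34.9
d rows [-0.003 -0.008  0.051] [-0.0002 -0.0011 -0.0007] mm [-0.5 -1.2  7.6] deg [-0.  -0.2 -0.1]
```

```bash
python3 -m crank '[[-0.003,-0.006,0.02,0,-0.001,0],[-0.003,-0.006,0.036,0,-0.001,0],[-0.003,-0.006,0.048,0,-0.001,0],[-0.003,-0.006,0.048,0,-0.001,0],[-0.003,-0.006,0.048,0,-0.001,0]]'
python3 - <<'E'
from h import *
go(*place('d',21,PSI-90,0),'d')
E
```

```text
time: 27.42
tool_pos: [0.5082, -0.2388, 0.0435]
ee_rot: [3.141, 0.264, -0.825]
ft_force: [-1.3, 0.4, 5.2]
opening: 0.621
gripper_force: 35.0
d rows [ 0.004 -0.005 -0.004] [-0.0001  0.0006 -0.0008] mm [ 0.6 -0.8 -0.6] deg [-0.   0.1 -0.1]
```

```bash
python3 -m crank '[[0,0,-0.002,0,0,0],[0,0,-0.002,0,0,0],[0,0,-0.002,0,0,0],[0,0,-0.002,0,0,0]]' 0.7
python3 -m crank '[[0,0,-0.3,0,0,0],[0,0,-0.7,0,0,0],[0,0,-1,0,0,0],[0,0,-1,0,0,0],[0,0,-1,0,0,0]]'
python3 -m crank '[[-0.4,0.1,-0.4,0,0.08,0],[-0.8,0.2,-0.7,0,0.08,0],[-1,0.2,-0.9,0,0.08,0],[-1,0.2,-0.9,0,0.08,0],[-1,0.2,-0.9,0,0.08,0],[-1,0.2,-0.9,0,0.08,0]]'
python3 - <<'E'
from h import *
im,W=cloud('wrist');save(im,'w8.png');np.savez('w8.npz',im=im,W=W)
A=Ro.from_euler('z',-PSI,degrees=True).as_matrix()[:2,:2]
Q=(W[...,:2]-SC)@A.T*1000
m=(W[...,2]>.07)&(W[...,2]<.09)&(abs(Q).max(-1)<110)
for n,b in(('laid',(-100,-100,27,-20)),('b',(27,-100,100,28)),('c',(-27,28,100,100)),('d',(-100,-27,-27,100))):
    k=m&(Q[...,0]>b[0])&(Q[...,1]>b[1])&(Q[...,0]<b[2])&(Q[...,1]<b[3]);q=Q[k]
    if len(q): print(n,len(q),np.median(W[k][:,2]).round(4),'x',np.percentile(q[:,0],[.5,99.5]).round(1),'y',np.percentile(q[:,1],[.5,99.5]).round(1))
E
```

```text
time: 27.92
tool_pos: [0.5081, -0.2387, 0.043]
ee_rot: [3.141, 0.264, -0.825]
ft_force: [-0.5, -0.0, 0.2]
opening: 0.848
gripper_force: 0.0
time: 28.55
tool_pos: [0.5342, -0.267, 0.1872]
ee_rot: [3.141, 0.265, -0.825]
ft_force: [0.1, -0.3, -1.0]
opening: 0.852
gripper_force: 0.0
time: 29.3
tool_pos: [0.4382, -0.2073, 0.355]
ee_rot: [3.14, 0.016, -0.825]
ft_force: [0.1, -0.4, -0.5]
opening: 0.853
gripper_force: 0.0
laid 4405 0.0803 x [-84.3  24.7] y [-84.6 -20.1]
b 4126 0.0803 x [28.4 83.6] y [-81.8  26.6]
c 3465 0.0804 x [-24.6  85.2] y [31.9 86.9]
d 3578 0.0803 x [-85.3 -31. ] y [-23.6  85.8]
```

View pics/w8.png

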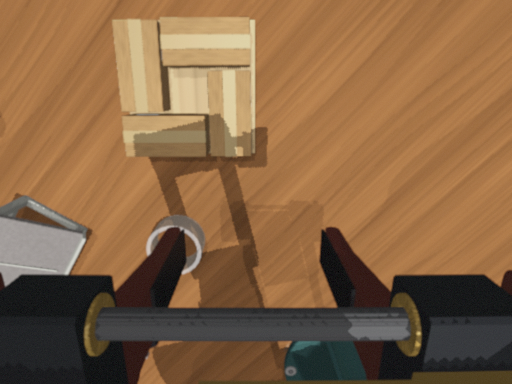

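The final view shows the complete pinwheel around (185,88), with the hole at (187,90). All tops are level at 80.3 mm, and every edge is within about 2 mm of its ideal except one of b's, about 3 mm off (y = -81.8, ideal -85). Nothing overhangs, and the robot is clear.

```bash
python3 -c "
from bench import manip
print(manip.sign_off())"
```

```text
the job is handed in; nothing more can be done
None
```

The pinwheel layer is finished and handed in at about 29 s: all three rack cartons lie flat and square on the slab, edges measured within about 2 mm of ideal (one of slot_b's about 3 mm off).

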